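# Find the loaded tin and lock it in the dock

## Robot

A 6-joint arm with a two-finger parallel gripper is mounted at the origin on the work surface. World frame = base frame: x ahead of the robot, y to its left, z up, the work surface at z = 0. Lengths are in mm, angles in rad, forces in N, time in s.
With the tool pointing down it reaches from about 300 to 775 mm from the base axis. Payload 14.6 kg.
Tool frame: the origin (TCP) lies at the very end of the fingers, on their centre line; the grasp point (between the pads) lies 19 mm behind it (grip_point_offset is the distance from the TCP to the grasp point, in mm); z points along the fingers, y is the line along which they close (so a half turn about z gives the same grasp; the last joint's range is limited). The gripper opens to 94 mm and grips with 3 to 60 N. Pads are 16 mm wide; open, the fingers measure 119 mm over their backs; the gripper's body (75 mm by 177 mm) begins 78 mm behind the grasp point.
Start: joints at [1.077, 0.3, 1.521, -0, 1.321, -0.067], TCP at [227.674, 500.653, 205.446] pointing down, gripper open.
Joint ranges: [-3.03, 3.03], [-0.79, 2.21], [0.23, 2.52], [-1.04, 4.18], [0, 3.07], [-2.55, 2.55]. Speed limits (rad/s): [2.22, 2.22, 2.57, 3.14, 3.14, 3.14].

## Interface

Orientations are given as [roll, pitch, yaw] about the fixed x, y, z axes, in that order (R = Rz(yaw) Ry(pitch) Rx(roll)).
In Python, from cell import read_state, camera, camera_info, sign_off, grip_point_offset gives the robot as it stands.
- The arm moves only by the shell command python3 -m handwheel 'ROWS' [FORCE]. ROWS is text: rows parted by semicolons, each of 5 numbers parted by spaces: the shift along the world's x, y, z in units of 40 mm (1.0 is 40 mm), then the turn about the world's z in units of 5 degrees (1.0 is 5 degrees), then the closure, from 0 (fully open) to 1 (shut). In form: dx dy dz yaw gripper; .... A call has 1 to 12 rows; each row shifts and turns the commanded pose from where the row before left it; what a row does not reach is not made up. A row lasts 1/12 s, in which the tool goes at most 41.7 mm and 7.16 degrees, less where a joint would pass 70% of its speed; a pose out of reach is approached as far as the arm can. A call is refused whole if a number of a shift passes 1 or a number of a turn 1, either way. A call with a gripper value outside its range is refused whole. The fingers move at their own pace and stop on an object; FORCE is the grip in N (left out, the last holds). Time passes only in rows, so rows that do not move let the fingers close. It gives the time, the measured TCP pose, the force, the opening and the grip force at its end, in the units of the state.
- read_state(): the state, without advancing time (a new reading comes with each control period).
- camera(name): name is "scene" or "top" or "wrist"; returns (picture, depth): 420x560x3 uint8, red, green, blue; 420x560 float32, mm along the optical axis (not along the pixel's ray), 0 where there is no reading.
- camera_info(name): a dict with "intrinsics" (3x3 intrinsics, pixels), "world_from_camera" (4x4, takes a point from camera to world coordinates). Camera axes: x right, y down, z forward; pixel columns grow to the right and rows downward; lengths in mm; the calibration is good to about 2 mm. The wrist camera is an equidistant fisheye: a pixel r from the principal point sees the ray r / f radians off the axis. A picture is of the moment at which its call begins: read the wrist's pose just before it. camera_info takes no time and is no camera call; for the wrist camera it gives the pose at the moment of the call.
- sign_off(): hands the job in; it is judged then, once.
The state is a dict: "clock": time; "joints": joint angles; "qd": joint speeds; "effort": joint torques, N m; "eef_pos": TCP position; "eef_rot": TCP orientation; "wrist_force": force on the tool from outside, world axes, zero at the start; "moment": the same for the moment, N m; "finger_gap": finger opening in mm; "finger_force": force on a finger pad.
Only numpy, scipy, OpenCV 4.12 (cv2) and the standard library are available. Lean on these libraries where they do the work, as an engineer would, in place of code of your own. Each camera call takes 0.05 s, during which the arm holds its last target. There are 200 camera calls.

## Task

One of the three look-alike closed green tins holds a steel core: lift them to feel which is the heavy one, put the empty ones back upright about where they stood, and lock the heavy one in the dock: press the red spring gate down with it, slide it in under the orange hood, and let go once the gate has sprung up behind it. Never tip a tin over, and leave the other things on the bench where they are.

Things in the scene. Friction and masses are not known exactly. Their poses are not given: they have to be found in the camera images.
- tin_a_center (a point): Centre (35 mm above the underside) of a closed square tin, green sides, steel lid, 50 x 50 x 70 mm tall, upright on the bench; x, y square to its sides, z up. The three look the same. Two are empty (about 105 g), one holds a steel core (0.50 to 0.68 kg in all); which one changes from start to start. The core has 1.5 mm of play sideways, 5 mm upwards.
- tin_b_center (a point): Centre (35 mm above the underside) of a closed square tin, green sides, steel lid, 50 x 50 x 70 mm tall, upright on the bench; x, y square to its sides, z up. The three look the same. Two are empty (about 105 g), one holds a steel core (0.50 to 0.68 kg in all); which one changes from start to start. The core has 1.5 mm of play sideways, 5 mm upwards.
- tin_c_center (a point): Centre (35 mm above the underside) of a closed square tin, green sides, steel lid, 50 x 50 x 70 mm tall, upright on the bench; x, y square to its sides, z up. The three look the same. Two are empty (about 105 g), one holds a steel core (0.50 to 0.68 kg in all); which one changes from start to start. The core has 1.5 mm of play sideways, 5 mm upwards.
- tin_a: The same tin as tin_a_center; origin at the centre of its underside.
- tin_b: The same tin as tin_b_center; origin at the centre of its underside.
- tin_c: The same tin as tin_c_center; origin at the centre of its underside.
- dock: Aluminium tin dock fixed to the bench, 112 x 90 mm, 104 mm tall, open towards its own -x side; tins go in along its +x (level) direction. z up. Origin at bench level, 2 mm behind (-x of) dock_seat.
- dock_seat (a point): Where the middle of the underside of a home tin lies, on the dock floor 20 mm above the bench; axes as the dock's, x inwards. Back wall 28 mm farther in (+x), raised gate's inner face 29 mm on the -x side: 3 to 4 mm of play each way. Side walls 58 mm apart, 16 mm high above the floor, flaring out in front.
- dock_mouth (a point): Point on the dock floor, level with it, 38 mm on the -x side of dock_seat. A tin lowered here to the floor stands on the gate, pressing it down, and is clear of the hood and side walls; from here it slides along +x to the seat. The gate springs up once the tin has passed it.
- dock_hood (a point): Middle of the front edge of the underside of the orange hood lip (44 mm wide, 6 mm thick) that juts from the back wall over the bay: 10 mm on the +x side of dock_seat, 78 mm above the dock floor. A tin cannot be lowered straight in, nor brought in over the raised gate.
- gate_top (a point): Middle of the top of the red spring gate across the mouth of the bay: a bar 10 mm thick (x), 52 mm wide (y), 16 mm above the dock floor when up; 34 mm on the -x side of dock_seat. It springs up by itself.
- gate (a joint): How far the gate is pressed down, m: 0 up (closed), 0.0155 fully down (0.5 mm above the dock floor). About 2 N to start it, 6 N fully down.
- driver: Bystander: blue-handled screwdriver, 170 mm; origin at its underside. Leave it alone.
- knife: Bystander: red snap-blade knife, about 155 x 26 x 16 mm; origin at its underside. Leave it alone.
- reel: Bystander: yellow solder reel, 52 mm wide, 32 mm tall; origin at its underside. Leave it alone.
- board: Bystander: green circuit board, 70 x 90 mm; origin at its underside. Leave it alone.
- flux: Bystander: small amber jar, 40 mm wide, 50 mm tall; origin at its underside. Leave it alone.
- pliers: Bystander: small pliers with orange and yellow handles, about 110 mm; origin at its underside. Leave it alone.
Things that resemble listed ones, but are neither listed nor needed, are in the scene too. Leave any blue or pink look-alike of the tin_a alone.

How it is judged:
By the outcome, as a careful person would: the job done as asked, in the order asked, and still so for the second after the job is handed in, with the robot touching nothing.
It also fails if it takes over 56 s, if anything falls off the work surface, if the arm or the gripper's body presses on something with over 40 N, if the wrist force passes 120 N, or if a joint passes its speed limit or range.

## Working session

There is one attempt and no reset: what is moved stays moved. The work goes in short steps, Python scripts to look and compute and a shell command to move; the robot and the scene stay as the last step left them, time stands still between calls to the robot, and variables do not carry over. Pictures are saved under pics/ and viewed, at most 11 in all, crops included, and the job is handed in when it is done.

```bash
mkdir -p pics; ls; python3 - <<'E'
from cell import *
import cv2,numpy as np
s=read_state();print(s)
for n in("top","scene"):
    p,d=camera(n);i=camera_info(n)
    cv2.imwrite(f"pics/{n}0.png",p[:,:,::-1]);np.savez(f"pics/{n}0.npz",p=p,d=d,K=i["intrinsics"],T=i["world_from_camera"])
    print(n,i)
E
```

```text
pics
{'clock': 0.0, 'joints': array([ 1.07740661e+00,  3.00463474e-01,  1.52158561e+00, -1.54923653e-06,
        1.32067979e+00, -6.65882408e-02]), 'qd': array([-0.00023962, -0.00050418,  0.00125419,  0.00128174, -0.00118434,
       -0.0014726 ]), 'effort': array([-2.38864442e-05, -5.31807768e+01, -3.52742743e+01,  7.08805863e-02,
        2.43749586e-02, -1.17202417e-04]), 'eef_pos': array([227.55269817, 500.43417581, 204.88859444]), 'eef_rot': array([-3.14045886e+00, -7.41053922e-05,  2.71479152e+00]), 'wrist_force': array([-0.59021979,  0.64852907,  0.16956783]), 'moment': array([-0.03361082, -0.01804245, -0.01416738]), 'finger_force': 0.0, 'finger_gap': 93.95695679871402}
top {'intrinsics': array([[397.91103294,   0.        , 279.92549924],
       [  0.        , 397.91103294, 211.93865358],
       [  0.        ,   0.        ,   1.        ]]), 'world_from_camera': array([[ 2.47891832e-02, -9.91035119e-01,  1.31281721e-01,
         4.19111557e+02],
       [-9.99631424e-01, -2.60269877e-02, -7.72089499e-03,
         4.27346986e+01],
       [ 1.10685458e-02, -1.31041939e-01, -9.91315034e-01,
         9.76504768e+02],
       [ 0.00000000e+00,  0.00000000e+00,  0.00000000e+00,
         1.00000000e+00]])}
scene {'intrinsics': array([[449.45923476,   0.        , 278.97438478],
       [  0.        , 449.45923476, 206.67698264],
       [  0.        ,   0.        ,   1.        ]]), 'world_from_camera': array([[ 2.42801032e-01,  6.77049125e-01, -6.94731705e-01,
         1.31399644e+03],
       [ 9.69932013e-01, -1.81777311e-01,  1.61829845e-01,
        -1.21322170e+02],
       [-1.67197064e-02, -7.13134974e-01, -7.00827339e-01,
         8.93266035e+02],
       [ 0.00000000e+00,  0.00000000e+00,  0.00000000e+00,
         1.00000000e+00]])}
```

View pics/top0.png

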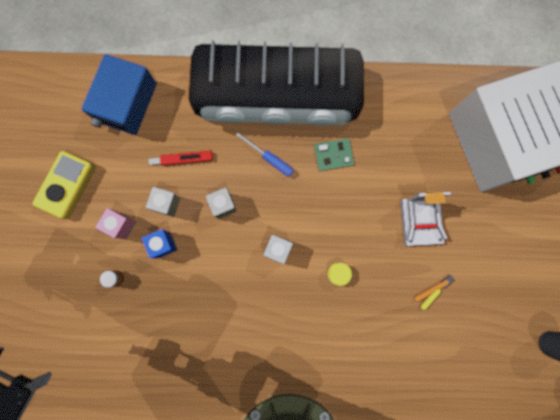

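View pics/scene0.png

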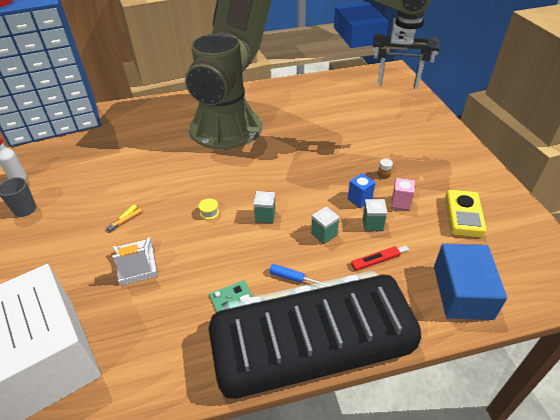

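Candidates in the top view: look-alikes at (158,243) blue and (112,223) pink. The green ones with steel lids are at (162,201), (221,202) and (279,249). The dock is at (425,220), with the red gate at (426,226) and the hood at (435,197). I'll confirm in an enlarged crop and measure from both views.

```bash
cat > h.py <<'E'
import numpy as np,cv2
def ray(z,u,v):
    d=z["T"][:3,:3]@np.linalg.inv(z["K"])@[u,v,1.];return z["T"][:3,3],d
def atz(z,u,v,h):
    o,d=ray(z,u,v);return o+d*(h-o[2])/d[2]
def tri(a,pa,b,pb):
    o1,d1=ray(a,*pa);o2,d2=ray(b,*pb)
    t=np.linalg.lstsq(np.c_[d1,-d2],o2-o1,rcond=None)[0]
    p,q=o1+t[0]*d1,o2+t[1]*d2;return (p+q)/2,np.linalg.norm(p-q)
def pts(z):
    h,w=z["d"].shape;v,u=np.mgrid[:h,:w];d=z["d"]
    c=np.stack([u,v,np.ones_like(u)],-1)@np.linalg.inv(z["K"]).T*d[...,None]
    return c@z["T"][:3,:3].T+z["T"][:3,3]
E
python3 - <<'E'
from h import *
a=np.load("pics/top0.npz");b=np.load("pics/scene0.npz")
t=a["p"];s=b["p"]
up=lambda x,f:cv2.resize(x,None,fx=f,fy=f,interpolation=cv2.INTER_CUBIC)
A=up(t[180:270,140:300],5)[:,:,::-1]   # 800x450
D=up(t[180:255,390:465],8)[:,:,::-1]   # 600x600
S=up(s[230:290,100:170],6)[:,:,::-1];S2=up(s[180:250,240:395],5)[:,:,::-1]
cv2.imwrite("pics/A.png",A);cv2.imwrite("pics/D.png",D)
m=np.zeros((600,800,3),np.uint8);m[:350,:775]=S2
cv2.imwrite("pics/S2.png",m[:350]);cv2.imwrite("pics/S.png",up(s[230:290,100:170],8)[:,:,::-1])
for n,z in(("top",a),("scene",b)):
    P=pts(z)
    for (x,y) in [0]*0: pass
    w=(P[...,2]>60)&(P[...,2]<80)&(P[...,0]>300)&(P[...,0]<650)&(P[...,1]>-30)&(P[...,1]<420)
    k,l,st,c=cv2.connectedComponentsWithStats(w.astype(np.uint8))
    for i in range(1,k):
        if st[i,4]>40:
            q=P[l==i];r=cv2.minAreaRect(q[:,:2].astype(np.float32))
            print(n,st[i,4],c[i].round(1),q.mean(0).round(1),np.median(q[:,2]).round(1),r)
E
```

```text
top 518 [159.5 199.8] [559.9 312.8  71.5] 71.8 ((560.8248291015625, 314.32769775390625), (51.493892669677734, 51.34336853027344), 74.39835357666016)
top 503 [219.2 201.2] [560.2 175.9  71.5] 71.7 ((561.0824584960938, 176.291259765625), (51.29459762573242, 50.841854095458984), 24.630109786987305)
top 271 [116.2 223.5] [502.8 407.5  71. ] 71.7 ((501.54010009765625, 413.8850402832031), (35.411033630371094, 50.8653564453125), 64.4530258178711)
top 540 [155.8 242.9] [460.9 314.8  71.5] 71.9 ((461.1143798828125, 316.3175354003906), (51.36932373046875, 51.88528823852539), 26.199682235717773)
top 503 [277.1 248.4] [455.4  40.   71.4] 71.5 ((455.4715270996094, 39.9713020324707), (50.74995040893555, 51.02396774291992), 68.41502380371094)
scene 302 [361.4 182.6] [465.6 310.6  70.5] 71.6 ((462.0713195800781, 312.3229675292969), (53.83565139770508, 55.35746765136719), 27.535320281982422)
scene 176 [400.2 186.8] [509.  405.6  70.4] 71.3 ((504.7665100097656, 413.9281005859375), (42.118709564208984, 55.72362518310547), 62.499446868896484)
scene 310 [263.4 199.1] [459.9  35.7  70.8] 71.5 ((457.00335693359375, 36.261295318603516), (51.28639602661133, 54.42316436767578), 69.61727905273438)
scene 342 [375.1 207.1] [564.6 309.2  70.8] 71.6 ((561.1865844726562, 310.4523620605469), (51.119911193847656, 55.377403259277344), 75.35355377197266)
scene 366 [324.7 217. ] [564.9 172.   70.5] 71.3 ((561.85302734375, 173.4127655029297), (52.37995529174805, 52.129798889160156), 25.94121551513672)
```

View pics/A.png

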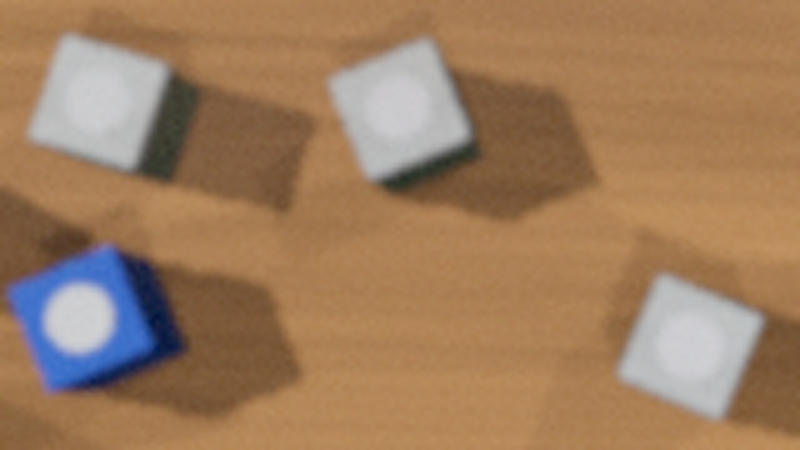

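View pics/D.png

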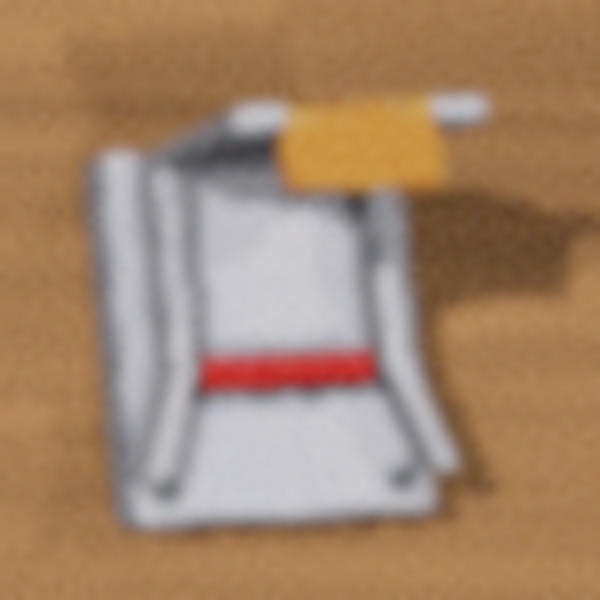

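View pics/S.png

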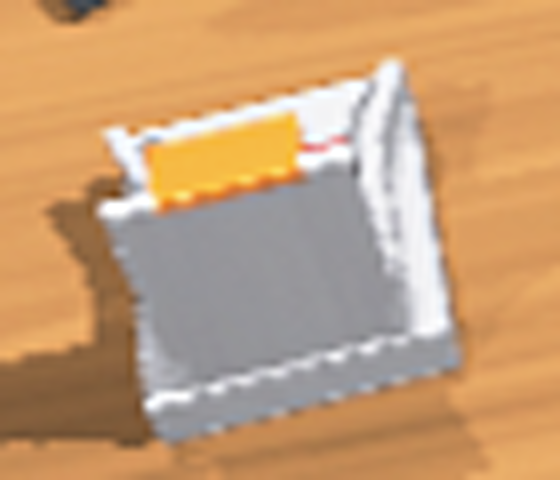

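Crop A confirms three green-sided, steel-lidded tins, at (159,200), (220,202) and (278,249), and the blue one is excluded. Crops D and S show the dock's red gate across the mouth facing the robot, with the hood at the far side. Next I'll measure the dock.

```bash
python3 - <<'E'
from h import *
for n in("top","scene"):
    z=np.load(f"pics/{n}0.npz");P=pts(z);p=z["p"].astype(int);r,g,b=p[...,0],p[...,1],p[...,2]
    roi=(P[...,0]>420)&(P[...,0]<620)&(P[...,1]>-400)&(P[...,1]<-220)
    for nm,w,h in(("gate",roi&(r>150)&(g<90)&(P[...,2]>20),36),("hood",roi&(r>190)&(g>110)&(b<90)&(P[...,2]>85),104),("floor",roi&(P[...,2]>14)&(P[...,2]<26),20),("walltop",roi&(P[...,2]>98),104),("sidewalls",roi&(abs(P[...,2]-36)<5),36)):
        v,u=np.nonzero(w)
        if len(u)<4: print(n,nm,len(u));continue
        q=P[w];Q=np.array([atz(z,x,y,h) for x,y in zip(u,v)],np.float32)
        print(n,nm,len(u),"z",np.percentile(q[:,2],[5,50,95]).round(1),"mean",q.mean(0).round(1),"atz",Q.mean(0).round(1),"rect",cv2.minAreaRect(Q[:,:2]),"depthrect",cv2.minAreaRect(q[:,:2].astype(np.float32)))
a=np.load("pics/top0.npz")
c=lambda x,y,h:atz(a,390+(x+.5)/8-.5,180+(y+.5)/8-.5,h).round(1)
for nm,x,y,h in(("gateL",203,357,36),("gateR",377,351,36),("hoodFL",280,188,104),("hoodFR",447,188,104),("hoodBL",286,105,104),("hoodBR",430,100,104),("wallL",232,105,104),("wallR",488,97,104),("baseFL",125,527,20),("baseFR",437,515,20),("wallInL",203,200,36),("wallInR",360,205,36)): print(nm,c(x,y,h))
E
```

```text
Traceback (most recent call last):
cv2.error: OpenCV(4.12.0) /io/opencv/modules/imgproc/src/convhull.cpp:143: error: (-215:Assertion failed) total >= 0 && (depth == CV_32F || depth == CV_32S) in function 'convexHull'
```

```bash
python3 - <<'E'
from h import *
R=lambda q:[np.round(k,1) for k in cv2.minAreaRect(np.ascontiguousarray(q[:,:2],dtype=np.float32))]
for n in("top","scene"):
    z=np.load(f"pics/{n}0.npz");P=pts(z);p=z["p"].astype(int);r,g,b=p[...,0],p[...,1],p[...,2]
    roi=(P[...,0]>420)&(P[...,0]<620)&(P[...,1]>-400)&(P[...,1]<-220)
    for nm,w,h in(("gate",roi&(r>150)&(g<90)&(P[...,2]>20),36),("hood",roi&(r>190)&(g>110)&(b<90)&(P[...,2]>85),104),("floor",roi&(P[...,2]>14)&(P[...,2]<26),20),("walltop",roi&(P[...,2]>98),104),("sidewalls",roi&(abs(P[...,2]-36)<5),36)):
        v,u=np.nonzero(w)
        if len(u)<4: print(n,nm,len(u));continue
        q=P[w];Q=np.array([atz(z,x,y,h) for x,y in zip(u,v)])
        print(n,nm,len(u),"z",np.percentile(q[:,2],[5,50,95]).round(1),"mean",q.mean(0).round(1),"atz",Q.mean(0).round(1),"rect",R(Q),"depthrect",R(q))
a=np.load("pics/top0.npz")
c=lambda x,y,h:atz(a,390+(x+.5)/8-.5,180+(y+.5)/8-.5,h).round(1)
for nm,x,y,h in(("gateL",203,357,36),("gateR",377,351,36),("hoodFL",280,188,104),("hoodFR",447,188,104),("hoodBL",286,105,104),("hoodBR",430,100,104),("wallL",232,105,104),("wallR",488,97,104),("baseFL",125,527,20),("baseFR",437,515,20),("wallInL",203,200,36),("wallInR",360,205,36)): print(nm,c(x,y,h))
E
```

```text
top gate 71 z [24.8 35.4 38.5] mean [ 519.1 -312.8   34.6] atz [ 518.9 -312.3   36. ] rect [array([ 518.7, -312.4]), array([ 7.9, 50.9]), np.float64(4.7)] depthrect [array([ 519.4, -313.9]), array([ 7.1, 55.4]), np.float64(5.3)]
top hood 164 z [102.1 104.5 106.6] mean [ 575.5 -308.8  104.5] atz [ 575.6 -309.   104. ] rect [array([ 576.3, -309.1]), array([20.4, 40.7]), np.float64(1.5)] depthrect [array([ 576.3, -309.1]), array([20.9, 41.7]), np.float64(2.6)]
top floor 1221 z [17.3 20.4 23.4] mean [ 528.3 -307.9   20.4] atz [ 528.4 -308.    20. ] rect [array([ 533.5, -309.6]), array([111.1,  92.4]), np.float64(4.4)] depthrect [array([ 533.4, -310.6]), array([111. ,  91.3]), np.float64(4.1)]
top walltop 250 z [101.8 104.5 106.7] mean [ 577.6 -307.4  104.4] atz [ 577.7 -307.5  104. ] rect [array([ 576.6, -307.2]), array([24.3, 70. ]), np.float64(5.6)] depthrect [array([ 577.1, -307.2]), array([24.6, 66.8]), np.float64(4.9)]
top sidewalls 345 z [31.8 35.7 38.9] mean [ 532.9 -308.6   35.6] atz [ 532.8 -308.5   36. ] rect [array([ 534.4, -314.6]), array([90.3, 98.9]), np.float64(87.7)] dept
[... 689 characters left out ...]
32. , 69.4]), np.float64(5.3)] depthrect [array([ 578. , -310.5]), array([27.1, 70.5]), np.float64(3.4)]
scene sidewalls 171 z [31.6 36.4 40.2] mean [ 553.4 -303.3   36.2] atz [ 553.3 -303.3   36. ] rect [array([ 542.4, -313.8]), array([104.9,  89.6]), np.float64(3.6)] depthrect [array([ 541.9, -314.6]), array([100.5,  89.8]), np.float64(2.6)]
gateL [ 522.7 -287.1   36. ]
gateR [ 525.8 -339.2   36. ]
hoodFL [ 563.1 -285.7  104. ]
hoodFR [ 564.3 -332.4  104. ]
hoodBL [ 586.6 -287.9  104. ]
hoodBR [ 589.1 -328.3  104. ]
wallL [ 586.2 -272.7  104. ]
wallR [ 590.4 -344.7  104. ]
baseFL [ 472.4 -268.1   20. ]
baseFR [ 478.4 -362.5   20. ]
wallInL [ 570. -288.   36.]
wallInR [ 569.7 -335.2   36. ]
```

```bash
python3 -m handwheel '0.757 -0.428 -0.1 0.162 0;0.757 -0.428 -0.1 0.162 0;0.757 -0.428 -0.1 0.162 0;0.757 -0.428 -0.1 0.162 0;0.757 -0.428 -0.1 0.162 0;0.757 -0.428 -0.1 0.162 0;0.757 -0.428 -0.1 0.162 0;0.757 -0.428 -0.1 0.162 0;0.757 -0.428 -0.1 0.162 0;0.757 -0.428 -0.1 0.162 0;0.757 -0.428 -0.1 0.162 0;0 0 0 0 0' 30
python3 - <<'E'
from cell import *
import cv2,numpy as np
s=read_state();print(s["eef_pos"],np.degrees(s["eef_rot"]))
i=camera_info("wrist");p,d=camera("wrist")
cv2.imwrite("pics/w1.png",p[:,:,::-1]);np.savez("pics/w1.npz",p=p,d=d,K=i["intrinsics"],T=i["world_from_camera"])
print(i)
E
```

```text
clock: 1.1
eef_pos: [564.3, 308.6, 159.6]
eef_rot: [-3.14, -0.001, 2.867]
wrist_force: [-0.3, -0.5, -0.2]
finger_gap: 94.0
finger_force: 0.0
[564.31845152 308.58762202 159.56843429] [-1.79899695e+02 -4.42052089e-02  1.64270688e+02]
{'intrinsics': array([[325.1922621,   0.       , 276.8038713],
       [  0.       , 325.1922621, 208.7402817],
       [  0.       ,   0.       ,   1.       ]]), 'world_from_camera': array([[ 2.71369581e-01,  9.22348066e-01,  2.75013810e-01,
         4.83977747e+02],
       [ 9.62472527e-01, -2.59378968e-01, -7.98071821e-02,
         3.30595249e+02],
       [-2.27720186e-03,  2.86350478e-01, -9.58122235e-01,
         3.38683873e+02],
       [ 0.00000000e+00,  0.00000000e+00,  0.00000000e+00,
         1.00000000e+00]])}
```

View pics/w1.png

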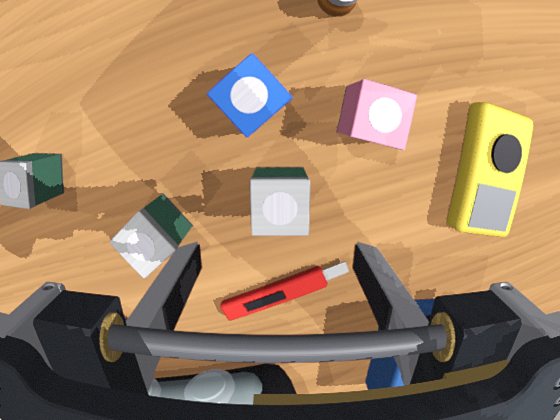

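The wrist view shows tin 1's lid at (280,207), square to the fingers. Blue is at (250,95), pink at (378,115), and tin 2 is at the left at (150,240).

```bash
cat >> h.py <<'E'
def fray(z,u,v):
    K=z["K"];x=(u-K[0,2])/K[0,0];y=(v-K[1,2])/K[1,1];t=np.hypot(x,y)
    d=np.array([x/t*np.sin(t),y/t*np.sin(t),np.cos(t)]);return z["T"][:3,3],z["T"][:3,:3]@d
def fatz(z,u,v,h):
    o,d=fray(z,u,v);return o+d*(h-o[2])/d[2]
E
python3 - <<'E'
from h import *
w=np.load("pics/w1.npz");a=np.load("pics/top0.npz")
C=[(251,178),(309,178),(309,235.5),(251,236)]
Q=np.array([fatz(w,*c,70) for c in C]);print(Q.round(1),Q.mean(0).round(1),np.linalg.norm(Q-np.roll(Q,1,0),axis=1).round(1))
e=Q[1]-Q[0];print(np.degrees(np.arctan2(e[1],e[0])))
# triangulate lid centre top vs wrist
o1,d1=fray(w,280,206.8);o2,d2=ray(a,159.4,200.4)
t=np.linalg.lstsq(np.c_[d1,-d2],o2-o1,rcond=None)[0];print("tri",(o1+t[0]*d1).round(1),(o2+t[1]*d2).round(1))
E
```

```text
[[529.2 294.6  70. ]
 [542.4 341.7  70. ]
 [592.7 329.   70. ]
 [579.2 279.3  70. ]] [560.9 311.2  70. ] [52.3 48.9 51.9 51.6]
74.31633445044699
tri [558.4 311.8  76.3] [557.7 311.5  76.1]
```

```bash
python3 -m handwheel '0 0 -0.4 0 0;0 0 -0.7 0 0;0 0 -0.7 0 0;0 0 -0.6 0 0;0 0 -0.5 0 0;0 0 -0.35 0 0;0 0 0 0 0;0 0 0 0 0'
```

```text
clock: 1.82
eef_pos: [560.4, 312.7, 31.7]
eef_rot: [-3.141, -0.0, 2.871]
wrist_force: [0.5, -0.0, 0.9]
finger_gap: 94.0
finger_force: 0.0
```

Well centred. Close, settle, then lift.

```bash
python3 -m handwheel '0 0 0 0 1;0 0 0 0 1;0 0 0 0 1;0 0 0 0 1;0 0 0 0 1;0 0 0 0 1;0 0 0 0 1' 30; python3 -m handwheel '0 0 0 0 1;0 0 0.15 0 1;0 0 0.25 0 1;0 0 0.25 0 1;0 0 0.1 0 1;0 0 0 0 1;0 0 0 0 1;0 0 0 0 1'
python3 -m handwheel '0 0 0 0 1;0 0 0 0 1;0 0 0 0 1'
```

```text
clock: 2.4
eef_pos: [560.8, 312.3, 31.5]
eef_rot: [3.141, 0.0, 2.87]
wrist_force: [-0.0, -0.4, 0.0]
finger_gap: 51.2
finger_force: 0.0
clock: 3.07
eef_pos: [560.5, 312.2, 61.1]
eef_rot: [-3.141, -0.001, 2.87]
wrist_force: [-0.3, -0.2, -6.2]
finger_gap: 50.2
finger_force: 30.0
clock: 3.32
eef_pos: [560.7, 312.3, 61.2]
eef_rot: [-3.141, -0.0, 2.87]
wrist_force: [-0.4, -0.0, -5.8]
finger_gap: 49.8
finger_force: 30.0
```

It pulls −6 N, about 0.6 kg, so tin 1 is the heavy one; an empty tin would show about 1 N. I'll carry it high to the dock mouth.

```bash
python3 -m handwheel '0 0 0.3 0 1;0 0 0.6 0 1;0 0 0.6 0 1;0 0 0.5 0 1;0 0 0.25 0 1;0 0 0 0 1' 45
python3 -m handwheel '0 -0.25 0 0.1 1;-0.04 -0.5 0 0.15 1;-0.05 -0.65 0 0.17 1;-0.05 -0.7 0 0.17 1;-0.05 -0.7 0 0.17 1;-0.05 -0.7 0 0.17 1;-0.05 -0.7 0 0.17 1;-0.05 -0.7 0 0.17 1;-0.05 -0.7 0 0.17 1;-0.05 -0.7 0 0.17 1;-0.05 -0.7 0 0.17 1;-0.05 -0.7 0 0.17 1'
python3 -m handwheel '-0.05 -0.7 0 0.17 1;-0.05 -0.7 0 0.17 1;-0.05 -0.7 0 0.17 1;-0.05 -0.7 0 0.17 1;-0.05 -0.7 0 0.17 1;-0.05 -0.7 0 0.17 1;-0.05 -0.7 0 0.17 1;-0.05 -0.7 0 0.17 1;-0.05 -0.7 0 0.17 1;-0.05 -0.7 0 0.17 1;-0.05 -0.6 0 0.17 1;-0.05 -0.3 0 0.17 1'
python3 -m handwheel '0 0 0 0 1;0 0 0 0 1;0 0 0 0 1'
python3 - <<'E'
from cell import *
import cv2,numpy as np
s=read_state();print(s["eef_pos"],np.degrees(s["eef_rot"]))
for n in("wrist","top"):
    i=camera_info(n);p,d=camera(n)
    cv2.imwrite(f"pics/{n}2.png",p[:,:,::-1]);np.savez(f"pics/{n}2.npz",p=p,d=d,K=i["intrinsics"],T=i["world_from_camera"])
E
```

```text
clock: 3.82
eef_pos: [561.6, 312.8, 154.6]
eef_rot: [3.139, 0.003, 2.87]
wrist_force: [-0.8, -0.4, -5.6]
finger_gap: 49.8
finger_force: 45.0
clock: 4.82
eef_pos: [537.8, 2.5, 149.8]
eef_rot: [-3.141, -0.003, 3.042]
wrist_force: [-0.3, -0.1, -5.0]
finger_gap: 49.9
finger_force: 45.0
clock: 5.82
eef_pos: [513.4, -314.3, 149.5]
eef_rot: [3.14, -0.002, -3.065]
wrist_force: [-0.1, 0.7, -6.2]
finger_gap: 49.8
finger_force: 45.0
clock: 6.07
eef_pos: [514.6, -311.0, 150.4]
eef_rot: [3.14, -0.001, -3.065]
wrist_force: [0.1, 0.6, -5.4]
finger_gap: 49.5
finger_force: 45.0
[ 514.63003734 -311.00648332  150.41795398] [ 1.79927043e+02 -7.62197787e-02 -1.75595350e+02]
```

View pics/wrist2.png

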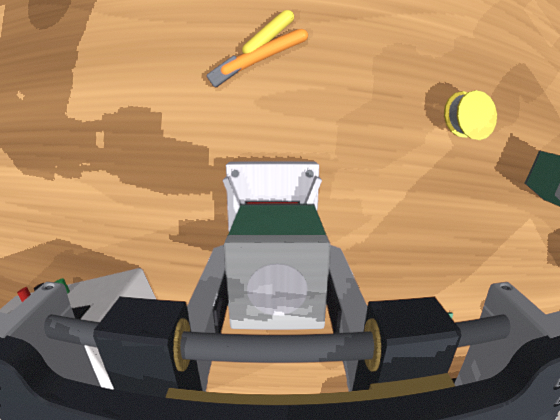

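The wrist view shows the dock's front edge from (228,165) to (318,164), ahead of and roughly in line with the held tin (green side 230–328, row 205–242). I'll work out the lateral offset.

```bash
python3 - <<'E'
from h import *
w=np.load("pics/wrist2.npz")
up=cv2.resize(w["p"][150:250,205:345],None,fx=5.6,fy=5.6,interpolation=cv2.INTER_CUBIC);cv2.imwrite("pics/w2c.png",up[:,:,::-1])
for n,u,v,h in(("FL",227,164.5,20),("FR",319,164,20),("tipL",235,173.5,36),("tipR",310,173,36),("tinTL",240,205,81),("tinTR",316,205,81),("lidL",227,242,151),("lidR",328,242,151)): print(n,fatz(w,u,v,h).round(1))
E
```

```text
FL [ 482.5 -362.9   20. ]
FR [ 475.4 -274.2   20. ]
tipL [ 487.8 -352.7   36. ]
tipR [ 482.2 -284.    36. ]
tinTL [ 504.4 -342.3   81. ]
tinTR [ 499.8 -281.8   81. ]
lidL [ 507.5 -342.6  151. ]
lidR [ 502.8 -282.3  151. ]
```

View pics/w2c.png

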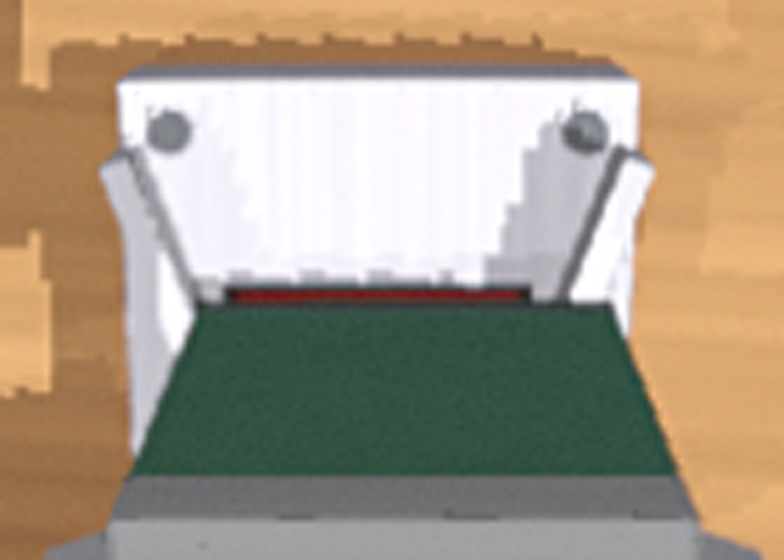

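```bash
python3 - <<'E'
from h import *
w=np.load("pics/wrist2.npz")
D=np.radians(4.6);ex=np.array([np.cos(D),np.sin(D)]);ey=np.array([-ex[1],ex[0]])
seat=np.array([553,-309.7])
for n,l,r,h in(("front",(118,80),(638,80),20),("bolts",(168,132),(587,132),21),("tips",(130,150),(625,150),36),("gate",(228,290),(530,290),36),("tinbot",(203,303),(614,303),119.5),("lid",(110,520),(697,520),189.5)):
    a,b=[fatz(w,205+(p[0]+.5)/5.6-.5,150+(p[1]+.5)/5.6-.5,h)[:2] for p in(l,r)]
    m=(a+b)/2;e=b-a
    print(n,a.round(1),b.round(1),"mid",m.round(1),"in dock",((m-seat)@ex).round(1),((m-seat)@ey).round(1),"len",np.linalg.norm(e).round(1),"ang",np.degrees(np.arctan2(-e[0],e[1])).round(1))
tin=np.array([514.6,-311.0]);print(((tin-seat)@ex),((tin-seat)@ey))
E
```

```text
front [ 482.  -364.2] [ 475.3 -274.7] mid [ 478.6 -319.5] in dock -74.9 -3.8 len 89.8 ang 4.3
bolts [ 490.4 -354.9] [ 485.  -282.8] mid [ 487.7 -318.8] in dock -65.8 -3.9 len 72.4 ang 4.3
tips [ 491.  -359.3] [ 484.8 -277.9] mid [ 487.9 -318.6] in dock -65.6 -3.7 len 81.6 ang 4.3
gate [ 513.7 -341.8] [ 509.9 -291.4] mid [ 511.8 -316.6] in dock -41.6 -3.5 len 50.6 ang 4.4
tinbot [ 492.2 -338.1] [ 488.4 -288.8] mid [ 490.3 -313.5] in dock -62.8 1.3 len 49.5 ang 4.4
lid [ 491.4 -338.7] [ 487.6 -289.6] mid [ 489.5 -314.2] in dock -63.6 0.6 len 49.2 ang 4.4
-38.380567534347385 1.7838261522350478
```

```bash
python3 -m handwheel '0 -0.1 -0.2 0 1;0 0 -0.4 0 1;0 0 -0.5 0 1;0 0 -0.4 0 1;0 0 -0.25 0 1;0 0 0 0 1;0 0 0 0 1;0 0 0 0 1'
python3 - <<'E'
from cell import *
import cv2,numpy as np
s=read_state();print(s["eef_pos"],np.degrees(s["eef_rot"]))
i=camera_info("wrist");p,d=camera("wrist")
np.savez("pics/wrist3.npz",p=p,d=d,K=i["intrinsics"],T=i["world_from_camera"])
cv2.imwrite("pics/w3c.png",cv2.resize(p[140:250,205:345],None,fx=5,fy=5,interpolation=cv2.INTER_CUBIC)[:,:,::-1])
E
```

```text
clock: 6.83
eef_pos: [515.7, -315.9, 82.5]
eef_rot: [-3.141, 0.001, -3.064]
wrist_force: [-0.2, -0.1, -5.0]
finger_gap: 49.9
finger_force: 45.0
[ 515.66969454 -315.90087465   82.50182426] [-1.79940512e+02  6.96554909e-02 -1.75580748e+02]
```

View pics/w3c.png

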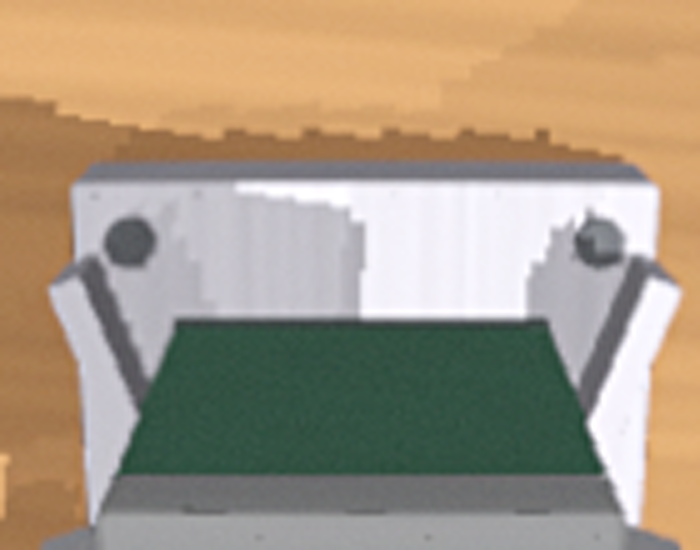

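The tin (bottom-edge middle at 362) and the dock (front corners middle 365, bolts 365) agree to about 0.5 mm. I'll lower it onto the gate.

```bash
python3 -m handwheel '0 0.01 -0.15 0 1;0 0 -0.2 0 1;0 0 -0.2 0 1;0 0 -0.1 0 1;0 0 -0.05 0 1;0 0 0 0 1;0 0 0 0 1'
python3 -m handwheel '0 0 -0.03 0 1;0 0 0 0 1;0 0 0 0 1'
```

```text
clock: 7.47
eef_pos: [515.3, -315.4, 53.8]
eef_rot: [-3.141, 0.0, -3.065]
wrist_force: [0.6, -0.2, -0.3]
finger_gap: 49.9
finger_force: 45.0
clock: 7.72
eef_pos: [515.3, -315.4, 52.5]
eef_rot: [-3.141, 0.0, -3.065]
wrist_force: [1.7, -0.3, 0.3]
finger_gap: 49.8
finger_force: 45.0
```

```bash
python3 -m handwheel '0 0 -0.02 0 1;0 0 0 0 1;0 0 0 0 1'
python3 -m handwheel '0 0 -0.015 0 1;0 0 0 0 1;0 0 0 0 1'
```

```text
clock: 7.97
eef_pos: [515.4, -315.4, 52.0]
eef_rot: [-3.141, 0.001, -3.065]
wrist_force: [0.5, 1.7, 5.5]
finger_gap: 49.7
finger_force: 45.0
clock: 8.22
eef_pos: [515.4, -315.4, 51.9]
eef_rot: [-3.141, 0.001, -3.065]
wrist_force: [-2.3, 1.1, 10.7]
finger_gap: 49.7
finger_force: 45.0
```

Standing on the floor with the gate fully down. Slide in along the dock's x, at 4.4°.

```bash
python3 -m handwheel '0 0 0.01 0 1;0.12 0.01 0 0 1;0.17 0.013 0 0 1;0.17 0.013 0 0 1;0.17 0.013 0 0 1;0.12 0.01 0 0 1;0.07 0.005 0 0 1;0 0 0 0 1;0 0 0 0 1'
python3 -m handwheel '0.06 0.004 0 0 1;0.04 0.003 0 0 1;0 0 0 0 1;0 0 0 0 1'
```

```text
clock: 8.97
eef_pos: [547.4, -313.0, 51.7]
eef_rot: [-3.141, -0.001, -3.065]
wrist_force: [-5.2, -1.1, 8.0]
finger_gap: 49.4
finger_force: 45.0
clock: 9.3
eef_pos: [551.1, -312.7, 51.6]
eef_rot: [-3.142, -0.002, -3.065]
wrist_force: [-7.8, -1.4, 8.3]
finger_gap: 50.2
finger_force: 45.0
```

```bash
for i in 1; do :; done; python3 -m handwheel '0 0 0.015 0 1;0.04 0.003 0 0 1;0 0 0 0 1;0 0 0 0 1'
python3 -m handwheel '0.04 0.003 0 0 1;0 0 0 0 1;0 0 0 0 1'
python3 -m handwheel '0.03 0.002 0 0 1;0 0 0 0 1;0 0 0 0 1'
python3 - <<'E'
from cell import *
import cv2,numpy as np
a,_=camera("wrist");b,_=camera("top")
A=cv2.resize(a[100:220,180:380],None,fx=3,fy=3,interpolation=cv2.INTER_CUBIC);B=cv2.resize(a[150:300,180:380],None,fx=1,fy=1)
cv2.imwrite("pics/w4.png",A[:,:,::-1])
E
```

```text
clock: 9.63
eef_pos: [553.4, -312.3, 51.6]
eef_rot: [3.141, -0.001, -3.065]
wrist_force: [-2.1, -0.7, 0.9]
finger_gap: 49.3
finger_force: 45.0
clock: 9.88
eef_pos: [555.3, -312.0, 51.6]
eef_rot: [3.141, -0.0, -3.065]
wrist_force: [-1.4, -0.5, -1.7]
finger_gap: 49.7
finger_force: 45.0
clock: 10.13
eef_pos: [556.5, -311.9, 51.6]
eef_rot: [3.141, 0.0, -3.065]
wrist_force: [-0.4, -0.1, -3.5]
finger_gap: 49.7
finger_force: 45.0
```

View pics/w4.png

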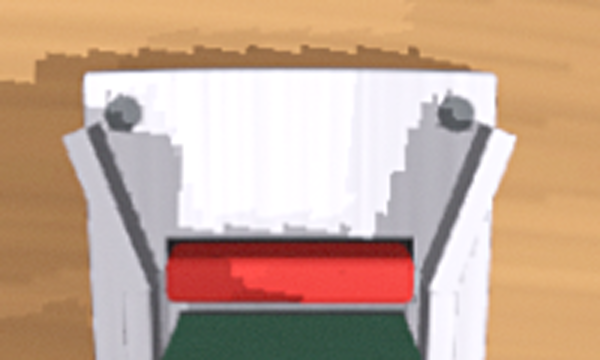

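The gate (red, at (290,272) in the crop) is up behind the tin, with a small gap in front of the green side. Release and withdraw straight up.

```bash
python3 -m handwheel '0 0 -0.01 0 1;0 0 0 0 0.5;0 0 0 0 0.3;0 0 0 0 0;0 0 0 0 0;0 0 0 0 0;0 0 0 0 0'
python3 -m handwheel '0 0 0.2 0 0;0 0 0.5 0 0;0 0 0.8 0 0;0 0 0.8 0 0;0 0 0.8 0 0;0 0 0.6 0 0;-0.5 0.5 0.3 0 0;-0.8 0.8 0 0 0;-0.8 0.8 0 0 0;-0.8 0.8 0 0 0;-0.5 0.5 0 0 0;0 0 0 0 0'
python3 - <<'E'
from cell import *
import cv2,numpy as np
from h import *
m=np.zeros((500,800,3),np.uint8)
for k,(n,r) in enumerate((("top",(180,260,380,480)),("scene",(220,300,90,190)))):
    p,d=camera(n);i=camera_info(n);np.savez(f"pics/{n}5.npz",p=p,d=d,K=i["intrinsics"],T=i["world_from_camera"])
    m[:320,k*400:k*400+400]=cv2.resize(p[r[0]:r[1],r[2]:r[3]],(400,320),interpolation=cv2.INTER_CUBIC)
    a=np.load(f"pics/{n}0.npz")["p"].astype(int);D=(abs(p.astype(int)-a).max(2)>50).astype(np.uint8)
    kk,l,st,c=cv2.connectedComponentsWithStats(D);print(n,[(c[j].round().tolist(),int(st[j,4])) for j in range(1,kk) if st[j,4]>25])
cv2.imwrite("pics/f5.png",m[:320,:,::-1]);s=read_state();print(s["clock"],s["eef_pos"],s["wrist_force"])
E
```

```text
clock: 10.82
eef_pos: [556.4, -312.2, 51.6]
eef_rot: [-3.141, 0.0, -3.065]
wrist_force: [-0.0, -0.7, 0.5]
finger_gap: 79.6
finger_force: 0.0
clock: 11.82
eef_pos: [425.5, -181.1, 212.6]
eef_rot: [-3.141, 0.001, -3.063]
wrist_force: [-0.6, -0.5, 0.8]
finger_gap: 94.3
finger_force: 0.0
top [([173.0, 205.0], 1104), ([431.0, 324.0], 19691), ([440.0, 210.0], 157), ([417.0, 299.0], 39), ([178.0, 365.0], 1722), ([267.0, 384.0], 1411), ([18.0, 394.0], 1483), ([210.0, 414.0], 419), ([341.0, 417.0], 60)]
scene [([180.0, 9.0], 464), ([228.0, 18.0], 982), ([272.0, 58.0], 3038), ([413.0, 34.0], 1504), ([149.0, 26.0], 724), ([118.0, 35.0], 183), ([380.0, 43.0], 209), ([126.0, 44.0], 158), ([103.0, 153.0], 12354), ([381.0, 71.0], 128), ([249.0, 150.0], 499), ([312.0, 145.0], 608), ([368.0, 218.0], 1019), ([129.0, 242.0], 123), ([104.0, 269.0], 127)]
11.9167 [ 428.0321111 -183.5286221  212.7108975] [ 0.4497385  -0.93167878  0.47658051]
```

View pics/f5.png

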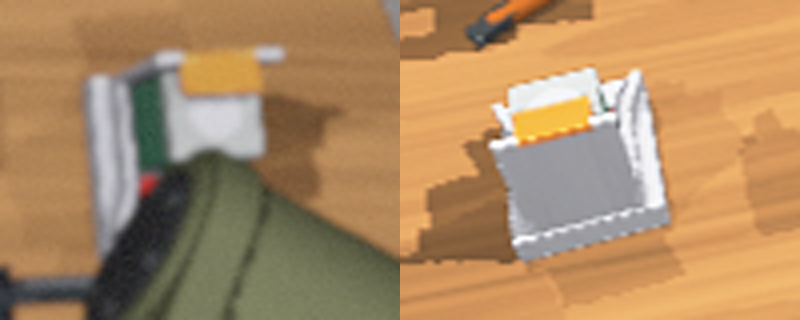

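The final picture shows the tin upright under the hood at (210,115), with the red gate up at (148,185). The only other changes are the arm, its shadows and tin 1's old spot. The two empty tins never had to be moved.

```bash
python3 -c "from cell import *;print(sign_off())"
```

```text
the job is handed in; nothing more can be done
None
```

The heavy tin (about 0.6 kg, the first one I lifted) is locked upright in the dock with the gate up behind it; I left the other two tins unlifted since that weight settled it, nothing else was moved, and the job is handed in at about 12 s.

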